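# Set up the bain-marie from the crowded pot rack

## Task

Put the wax pot into the water pan on the hotplate, to make up the bain-marie. Only the handle of the pot can be got at between its neighbours in the rack: lift it out by the handle without tipping or shoving them, stand the pot upright on the green mat and let go, then take it again round the cup. Lower it gently, without dropping it, until it stands flat on the bottom of the water pan with its handle between the two red cheeks of the handle keeper, clear of the water pan's handle; let go, and leave the water pan in the middle of its plate and everything else where it is.

Things in the scene. Friction and masses are not known exactly. Their poses are not given: they have to be found in the camera images.
- wax_pot: The pot to move, loose, about 220 g: open straight copper cup, 58 mm outer diameter, 78 mm tall, wall 3 mm, bottom 4 mm, with a straight level black handle along its own -x. Origin: centre of its underside; z up. Starts upright in the rack, origin about on the rack's origin, handle along the rack's -x. Gripped about 66 mm above its underside round the cup, it nests clear of the pan's rim.
- wax_pot_handle (a point): Middle of the free part of the wax pot's handle, 68 mm from the cup's axis, 62 mm above the underside. The handle is a bar 14 mm wide (along the pot's y) and 14 mm high, from the cup wall to 110 mm from the axis. A firm pinch (60 N) here, across its width, carries the pot without slipping.
- wax_pot_tip (a point): Outer end of the wax pot's handle, 110 mm from the cup's axis, 62 mm above the underside.
- rack: Fixed wooden tray, origin on the bench under the wax pot's place, z up, -x to its open front. Floor 8 mm thick, x -140 to +50, y -115 to +115 mm; rim 20 mm high; brass rails along its back, x 41 mm, up to 87 mm high. Neighbours, in any order, near (0, 62), (0, -62), (-78, 80), (-78, -80) mm: two 9 mm beside the cup, two in front, about 112 mm apart, with the handle in this gap; tops below 85 mm.
- amber_jar: Amber glass jar with black cap, upright, 48 mm diameter, 76 mm tall, about 250 g, one of the wax pot's four neighbours in the rack; loose, not to be disturbed. Origin: centre of its underside, z up.
- green_jar: Green glass jar with white cap, upright, 48 mm diameter, 70 mm tall, about 250 g, one of the wax pot's four neighbours in the rack; loose, not to be disturbed. Origin: centre of its underside, z up.
- white_tin: Aluminium tin with a white band, upright, 48 mm diameter, 72 mm tall, about 200 g, one of the wax pot's four neighbours in the rack; loose, not to be disturbed. Origin: centre of its underside, z up.
- red_tin: Red tin, upright, 48 mm diameter, 75 mm tall, about 200 g, one of the wax pot's four neighbours in the rack; loose, not to be disturbed. Origin: centre of its underside, z up.
- mat: Fixed square green mat, 120 x 120 mm, 4 mm thick, flat on the bench. Origin: centre of its underside.
- hotplate: Fixed grey hotplate, 220 x 170 mm, with a round dark plate, radius 62 mm, top 50 mm above the bench. Origin: on the bench under the plate's centre; z up; +x points to the handle keeper: two upright red cheeks 4 mm thick, 40 mm free between them (y -20 to 20 mm), x 53 to 115 mm, tops 148 mm above the bench. Fingers holding the handle do not fit between the cheeks.
- keeper (a point): Middle of the slot between the red cheeks, 84 mm from the plate's centre along the hotplate's +x, 117 mm above the bench, the height of the wax pot's handle when nested.
- water_pan: Open steel pan, loose, about 450 g, upright about mid-plate on the hotplate: 80 mm outer, 72 mm inner diameter, 44 mm tall, bottom 5 mm thick. Origin: centre of its underside; z up. Its wooden handle, 14 mm thick, points along its own -x, rising from 35 mm high at the wall to 73 mm at 120 mm from the axis; never near the keeper. It would hold up the pot's handle if they crossed.
- water_pan_tip (a point): Outer end of the water pan's handle.
- mug: White mug, 80 mm diameter, 90 mm tall, loose; a bystander.
- hammer: Hammer, 200 mm long, lying loose; a bystander.
- brush: Brush, 170 mm long, lying loose; a bystander.
Things that resemble listed ones, but are neither listed nor needed, are in the scene too. There is more than one size of the wax_pot; the one meant has the size given above.

How it is judged:
By the outcome, as a careful person would: the job done as asked, in the order asked, and still so for the second after the job is handed in, with the robot touching nothing.
It also fails if it takes over 62 s, if anything falls off the work surface, if the arm or the gripper's body presses on something with over 40 N, if the wrist force passes 120 N, or if a joint passes its speed limit or range.

## Robot

A 6-joint arm with a two-finger parallel gripper is mounted at the origin on the work surface. World frame = base frame: x ahead of the robot, y to its left, z up, the work surface at z = 0. Lengths are in mm, angles in rad, forces in N, time in s.
With the tool pointing down it reaches from about 300 to 775 mm from the base axis. Payload 14.6 kg.
Tool frame: the origin (TCP) lies on the mounting face of the last link; the fingertips stand 199 mm ahead of it and the grasp point (between the pads) lies 180 mm ahead of it; z points along the fingers, y is the line along which they close (so a half turn about z gives the same grasp; the last joint's range is limited). The gripper opens to 94 mm and grips with 3 to 60 N. Pads are 16 mm wide; open, the fingers measure 119 mm over their backs; the gripper's body (75 mm by 177 mm) begins 78 mm behind the grasp point.
Start: joints at [1.051, 0.3, 1.521, -0, 1.321, -0.067], TCP at [240.613, 494.566, 404.646] pointing down, gripper open.
Joint ranges: [-3.03, 3.03], [-0.79, 2.21], [0.23, 2.52], [-1.04, 4.18], [0, 3.07], [-2.55, 2.55]. Speed limits (rad/s): [2.22, 2.22, 2.57, 3.14, 3.14, 3.14].

## Interface

Orientations are given as [roll, pitch, yaw] about the fixed x, y, z axes, in that order (R = Rz(yaw) Ry(pitch) Rx(roll)).
In Python, from cell import manip gives the robot as it stands. The module is installed in compiled form; this text tells all that it offers.
- The arm moves only by the shell command python3 -m creep 'ROWS' [FORCE]. ROWS is a JSON object of lists of equal length, an entry for each row: "slide": the shift along the world's x, y, z in cm, a list of three; "turn": the turn about the world's z in rad; "claw": the opening, from 0 (shut) to 1 (fully open). A call has 1 to 8 rows; each row shifts and turns the commanded pose from where the row before left it; what a row does not reach is not made up. A row lasts 1/8 s, in which the tool goes at most 62.5 mm and 10.7 degrees, less where a joint would pass 70% of its speed; a pose out of reach is approached as far as the arm can. A call with a gripper value outside its range is refused whole. The fingers move at their own pace and stop on an object; FORCE is the grip in N (left out, the last holds). Time passes only in rows, so rows that do not move let the fingers close. It gives the time, the measured TCP pose, the force, the opening and the grip force at its end, in the units of the state.
- manip.read_state(): the state, without advancing time (a new reading comes with each control period).
- manip.camera(name): name is "scene" or "top"; returns (picture, depth): 480x640x3 uint8, red, green, blue; 480x640 float32, mm along the optical axis (not along the pixel's ray), 0 where there is no reading.
- manip.calibration(name): a dict with "intrinsics" (3x3 intrinsics, pixels), "k1" (the pictures are not rectified: a ray, as slopes to the right and down, at radius r is drawn at 1 + k1 r^2 times it, then the intrinsics apply), "pose" (4x4, takes a point from camera to world coordinates). Camera axes: x right, y up, looking along -z (the intrinsics and any distortion apply to the point x, -y, -z); pixel columns grow to the right and rows downward; lengths in mm; the calibration is good to about 2 mm. A picture is of the moment at which its call begins. calibration takes no time and is no camera call.
- manip.sign_off(): hands the job in; it is judged then, once.
Trained networks look in the newest picture that a camera, given by its name, has taken for a name from the list of things; names that differ only in an ending like _2 or _b are one class to them, and where a whole thing is asked for, a point or a joint stands for the part that bears it (a point fixed in the world has none). Each returns a list of dicts, best first, with "score" (0 to 1); they miss things now and then, are a little off and sometimes report something else, mostly with a low value. They report only what shows in the picture. A call takes as long as a camera call. They do not tell look-alikes from the thing itself.
- manip.cut_out(query, camera): "mask" (480x640 bool, what is visible of it) and "position" ([column, row] in pixels, amid what is visible of it).
The state is a dict: "clock": time; "joints": joint angles; "qd": joint speeds; "effort": joint torques, N m; "eef_pos": TCP position; "eef_rot": TCP orientation; "wrist_force": force on the tool from outside, world axes, zero at the start; "moment": the same for the moment, N m; "finger_gap": finger opening in mm; "finger_force": force on a finger pad.
Only numpy, scipy, OpenCV 4.12 (cv2) and the standard library are available. Lean on these libraries where they do the work, as an engineer would, in place of code of your own. Each camera call takes 0.05 s, during which the arm holds its last target. There are 200 camera calls.

## Working session

There is one attempt and no reset: what is moved stays moved. The work goes in short steps, Python scripts to look and compute and a shell command to move; the robot and the scene stay as the last step left them, time stands still between calls to the robot, and variables do not carry over. Pictures are saved under pics/ and viewed, at most 10 in all, crops included, and the job is handed in when it is done.

```bash
mkdir -p pics
cat > h.py <<'E'
import numpy as np,cv2
from cell import manip
def world(cam,px,depth):
    c=manip.calibration(cam);K=np.array(c["intrinsics"]);T=np.array(c["pose"]);k=c["k1"]
    px=np.atleast_2d(px).astype(float)
    d=cv2.undistortPoints(px.reshape(-1,1,2),K,np.array([k,0,0,0,0.])).reshape(-1,2)
    z=np.atleast_1d(depth)
    P=np.c_[d[:,0]*z,-d[:,1]*z,-z,np.ones(len(z))]
    return (P@T.T)[:,:3]
def cloud(cam,mask,dep):
    r,c=np.nonzero(mask&(dep>0))
    return world(cam,np.c_[c,r],dep[r,c])
def pix(cam,P):
    c=manip.calibration(cam);K=np.array(c["intrinsics"]);T=np.linalg.inv(np.array(c["pose"]))
    q=np.atleast_2d(P)@T[:3,:3].T+T[:3,3];s=q[:,:2]/-q[:,2:]*[1,-1]
    s=s*(1+c["k1"]*(s**2).sum(1,keepdims=True))
    return s@K[:2,:2].T+K[:2,2]
def save(n,im): cv2.imwrite("pics/"+n,im[...,::-1])
E
python3 - <<'E'
from h import *
s=manip.read_state();print({k:np.round(v,3) for k,v in s.items()})
for cam in("top","scene"):
    im,d=manip.camera(cam);save(cam+"0.png",im);np.savez(cam+"0.npz",im=im,d=d)
    print(cam,np.round(np.array(manip.calibration(cam)["pose"])[:3,3]))
    for q in["wax_pot","wax_pot_handle","wax_pot_tip","amber_jar","green_jar","white_tin","red_tin","mat","hotplate","water_pan","water_pan_tip","rack","mug"]:
        for r in manip.cut_out(q,cam)[:4]:
            P=cloud(cam,r["mask"],d)
            if len(P): print(q,round(r["score"],2),np.round(r["position"]),"n",len(P),"med",np.round(np.median(P,0)),"lo",np.round(np.percentile(P,2,0)),"hi",np.round(np.percentile(P,98,0)))
E
```

```text
{'clock': np.float64(0.0), 'joints': array([ 1.051,  0.3  ,  1.522,  0.   ,  1.321, -0.067]), 'qd': array([-0.001,  0.001,  0.   ,  0.001,  0.   , -0.   ]), 'effort': array([-1.0000e-03, -5.3181e+01, -3.5274e+01,  7.1000e-02,  2.4000e-02,
       -0.0000e+00]), 'eef_pos': array([240.602, 494.551, 404.07 ]), 'eef_rot': array([-3.14 , -0.   ,  2.689]), 'wrist_force': array([-0.102, -0.217,  0.176]), 'moment': array([-0.068,  0.007, -0.037]), 'finger_force': np.float64(0.0), 'finger_gap': np.float64(94.099)}
top [ 288.  111. 1293.]
wax_pot 0.84 [280. 313.] n 290 med [361. 223.  18.] lo [346. 194.  -0.] hi [383. 291.  64.]
wax_pot 0.71 [258. 216.] n 553 med [629. 290.  60.] lo [550. 233.   9.] hi [658. 320.  88.]
wax_pot 0.7 [159. 240.] n 1414 med [550. 567.  81.] lo [495. 536.   1.] hi [673. 615. 113.]
wax_pot_handle 0.93 [157. 239.] n 1439 med [549. 566.  81.] lo [495. 536.   1.] hi [678. 615. 113.]
wax_pot_handle 0.85 [261. 218.] n 615 med [628. 288.  63.] lo [548. 231.   8.] hi [659. 320.  89.]
wax_pot_handle 0.57 [278. 312.] n 326 med [360. 223.  30.] lo [341. 193.  -0.] hi [383. 287
[... 3351 characters left out ...]
 hi [ 689. -156.  145.]
water_pan 0.59 [208. 197.] n 858 med [ 544. -218.   80.] lo [ 402. -308.    0.] hi [ 601. -146.  126.]
water_pan 0.38 [373. 285.] n 928 med [622. 288.  70.] lo [551. 230.  10.] hi [665. 323.  87.]
water_pan_tip 0.61 [204. 195.] n 841 med [ 546. -218.   81.] lo [ 410. -287.    2.] hi [ 602. -147.  125.]
water_pan_tip 0.4 [337. 268.] n 524 med [614. 192.  69.] lo [581. 169.  20.] hi [623. 213.  82.]
rack 0.9 [374. 309.] n 4297 med [652. 293.  19.] lo [496. 160.   3.] hi [726. 413.  88.]
mug 0.85 [264. 284.] n 2052 med [730.  80.  57.] lo [666.  32.   1.] hi [761. 110.  91.]
mug 0.56 [186. 220.] n 3905 med [ 646. -218.   45.] lo [ 480. -317.   10.] hi [ 689. -156.  145.]
```

Run:
```python
from h import *
z=np.load("top0.npz");im=z["im"]
a=cv2.resize(im[150:330,120:500],(800,379),interpolation=cv2.INTER_CUBIC)
save("a.png",a)
```

```text
(no output)
```

View pics/a.png

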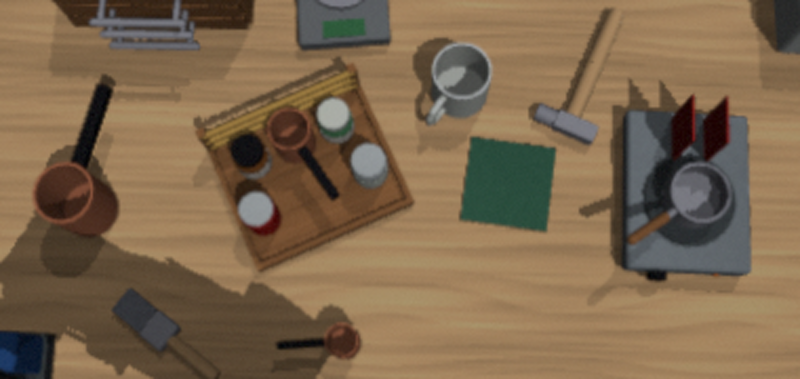

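View pics/scene0.png

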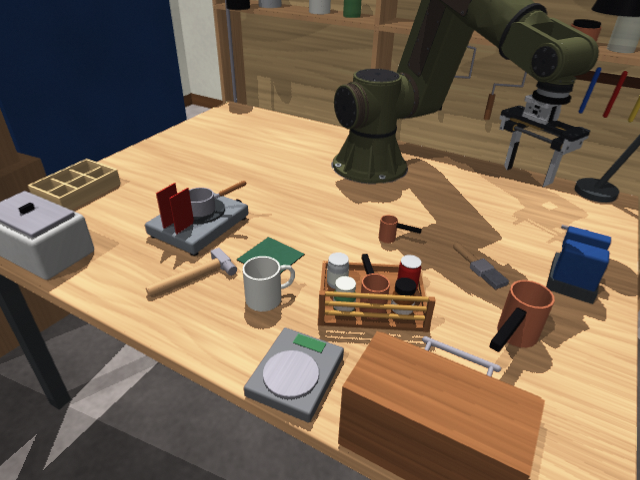

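The wax pot look-alikes in the top view are a large pot at (157,240), a small pot at (281,311) and the one in the rack at (260,214). The rack pot is 86 mm high at its rim including the floor, stands between four neighbours, and its handle faces the front, so it's the one meant. Next I'll measure poses and take one close crop.

```bash
cat >> h.py <<'E'
from scipy.optimize import least_squares
def circ(P,r=None):
    c=np.median(P[:,:2],0)
    f=lambda v:np.hypot(*(P[:,:2]-v[:2]).T)-(r if r else v[2])
    return least_squares(f,[*c] if r else [*c,30],loss="soft_l1",f_scale=2).x
def axis(P,c):
    "direction (deg) of points P seen from c, and line fit"
    vx,vy,x0,y0=cv2.fitLine(P[:,:2].astype(np.float32),cv2.DIST_HUBER,0,.01,.01).ravel()
    m=P[:,:2].mean(0)-c
    if vx*m[0]+vy*m[1]<0:vx,vy=-vx,-vy
    return np.degrees(np.arctan2(vy,vx)),np.degrees(np.arctan2(m[1],m[0])),(x0,y0)
E
python3 - <<'E'
from h import *
for cam in("top","scene"):
    z=np.load(cam+"0.npz");im,d=z["im"],z["d"]
    P=cloud(cam,np.ones_like(d,bool),d);I=im[d>0].astype(int);
    hsv=cv2.cvtColor(im,cv2.COLOR_RGB2HSV)[d>0].astype(int)
    near=lambda c,r:np.hypot(P[:,0]-c[0],P[:,1]-c[1])<r
    print(cam)
    # jar/cup tops
    for n,c in dict(cup=(630,290),amber=(600,345),green=(650,235),white=(590,188),red=(522,328)).items():
        m=near(c,38)&(P[:,2]>(82 if n=="cup" else 70 ))
        if n=="cup": m&=(hsv[:,0]<14)&(hsv[:,1]>90)&(I.sum(1)>90)
        print(n,m.sum(),np.round(circ(P[m],29 if n=="cup" else 24),1),np.round(np.percentile(P[m,2],[5,50,95]),1))
    # handle
    m=near((565,258),55)&(I.max(1)<60)&(P[:,2]>60)&(P[:,2]<84)
    Q=P[m];print("handle",m.sum(),np.round(Q.mean(0),1),axis(Q,[622,290]) if m.sum()>5 else "")
    # mat
    m=near((585,-3),100)&(hsv[:,0]>60)&(hsv[:,0]<90)&(hsv[:,1]>100)
    if m.sum()>20: print("mat",cv2.minAreaRect(P[m][:,:2].astype(np.float32)),np.median(P[m],0))
    # hotplate red cheeks
    m=near((640,-210),110)&((hsv[:,0]<8)|(hsv[:,0]>172))&(hsv[:,1]>150)&(P[:,2]>60)
    Q=P[m];print("cheek",len(Q),np.round(Q.min(0)),np.round(Q.max(0)))
    if len(Q)>20:
        t=Q[:,:2].astype(np.float32);_,l,c=cv2.kmeans(t,2,None,(3,50,.1),5,2);print(np.round(c))
        for i in(0,1): print(axis(Q[l.ravel()==i],[560,-245]),np.round(np.percentile(Q[l.ravel()==i],[3,97],0),1).tolist())
    m=near((560,-245),60)&(P[:,2]>88)&(P[:,2]<98)&(hsv[:,1]<60)
    print("panrim",m.sum(),np.round(circ(P[m]),1),np.round(circ(P[m],38),1))
    m=near((530,-190),130)&(P[:,2]>95)&(P[:,2]<135)&(hsv[:,0]<20)&(hsv[:,0]>5)&(hsv[:,1]>90)
    Q=P[m];print("panhandle",m.sum());
    if m.sum()>5:print(axis(Q,[560,-245]),np.round(Q.min(0)),np.round(Q.max(0)))
    m=near((560,-235),150)&(P[:,2]>38)&(P[:,2]<47);
    if m.sum()>20: print("hp body",cv2.minAreaRect(P[m][:,:2].astype(np.float32)))
im=np.load("top0.npz")["im"];im2=np.load("scene0.npz")["im"]
A=cv2.resize(im[170:285,205:325],(400,383),interpolation=cv2.INTER_CUBIC);B=cv2.resize(im2[235:335,305:440],(400,296),interpolation=cv2.INTER_CUBIC)
save("b.png",np.hstack([A,cv2.copyMakeBorder(B,0,383-296,0,0,cv2.BORDER_CONSTANT)]))
E
```

```text
top
cup 75 [632.3 293.3] [82.6 85.6 90.6]
amber 199 [609.  333.9] [74.2 84.3 88.2]
green 199 [647.4 247.8] [74.1 78.6 83. ]
white 215 [599.5 196.5] [72.2 80.7 84.5]
red 232 [520.2 339.5] [71.6 83.2 87.7]
handle 139 [577.6 252.7  77.6] (np.float32(-142.78595), np.float64(-139.93577498219318), (np.float32(577.1364), np.float32(252.36649)))
mat ((586.4622802734375, -3.481128692626953), (113.11456298828125, 113.78263092041016), 83.76763916015625) [585.62303635  -3.45405025   4.85960448]
cheek 411 [ 613. -269.   60.] [ 672. -220.  152.]
[[ 642. -222.]
 [ 643. -266.]]
(np.float32(-1.5664629), np.float64(15.809687499216329), (np.float32(642.5437), np.float32(-221.59605))) [[615.7, -223.9, 64.1], [669.5, -220.2, 150.6]]
(np.float32(-1.9108411), np.float64(-14.528162863544695), (np.float32(642.1513), np.float32(-266.58383))) [[616.5, -268.4, 63.0], [669.1, -263.9, 149.6]]
panrim 160 [ 560.6 -244.    37.9] [ 560.6 -244. ]
panhandle 100
(np.float32(129.86478), np.float64(123.35219274802087), (np.float32(507.7545), np.float32(-170.00677))) [ 486. -266.   97.] [ 633. -142.  132.]
hp body ((570.01
[... 585 characters left out ...]
1092 [ 616. -269.   60.] [ 680. -216.  152.]
[[ 650. -221.]
 [ 654. -265.]]
(np.float32(-1.2270584), np.float64(15.193969628271562), (np.float32(648.83966), np.float32(-220.64009))) [[619.7, -224.0, 62.4], [677.6, -217.9, 147.9]]
(np.float32(-0.5233425), np.float64(-11.8273645072237), (np.float32(658.7015), np.float32(-264.57535))) [[620.2, -267.9, 64.3], [676.1, -261.7, 148.4]]
panrim 159 [ 563.9 -241.2   37.8] [ 564.  -241.3]
panhandle 149
(np.float32(126.05966), np.float64(120.42230907202672), (np.float32(513.79517), np.float32(-166.29779))) [ 489. -265.   95.] [ 614. -139.  131.]
hp body ((573.9501342773438, -240.4451446533203), (173.99159240722656, 232.4477996826172), 88.82559204101562)
```

View pics/b.png

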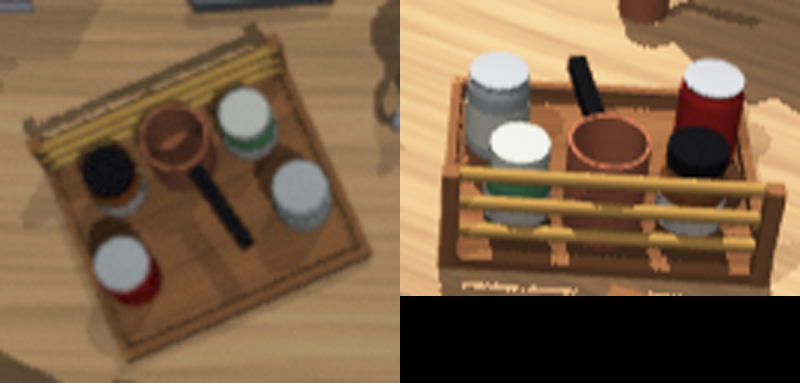

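The close crop shows the copper cup between the amber and green lids, with its handle running between the red and white tins. The handle points to about -143°, roughly 12° off the rack's axis. The pinch point is near (580,252), so I'll move above it.

```bash
python3 -m creep '{"slide":[[2.8,-2,0],[2.8,-2,0],[2.8,-2,0],[2.8,-2,0],[2.8,-2,0],[2.8,-2,0],[2.8,-2,0],[2.8,-2,0]],"turn":[-0.17,-0.17,-0.17,-0.17,-0.17,-0.17,-0.17,-0.17],"claw":[0.43,0.43,0.43,0.43,0.43,0.43,0.43,0.43]}' 60
python3 -m creep '{"slide":[[2.8,-2,-1],[2.8,-2,-2],[2.9,-2.1,-2],[2.9,-2.1,-1],[0,0,0]],"turn":[-0.17,-0.17,-0.17,-0.173,0],"claw":[0.43,0.43,0.43,0.43,0.43]}'
python3 - <<'E'
from h import *
s=manip.read_state();p=s["eef_pos"];print(s["clock"],p,s["eef_rot"],s["finger_gap"])
o=[]
for cam in("scene","top"):
    im,d=manip.camera(cam);np.savez(cam+"1.npz",im=im,d=d)
    u,v=pix(cam,[580,252,80])[0];print(cam,u,v);u,v=int(u),int(v)
    o.append(cv2.resize(im[v-70:v+50,u-60:u+60],(400,400),interpolation=cv2.INTER_CUBIC))
save("c.png",np.hstack(o))
E
```

```text
clock: 2.4
eef_pos: [465.5, 333.8, 404.7]
eef_rot: [3.142, -0.0, 1.323]
wrist_force: [0.2, 0.7, -0.6]
finger_gap: 40.6
finger_force: 0.0
clock: 3.02
eef_pos: [579.8, 251.1, 343.3]
eef_rot: [-3.141, 0.002, 0.642]
wrist_force: [-0.6, -0.0, 0.4]
finger_gap: 40.4
finger_force: 0.0
3.025 [579.80904515 251.08647373 343.30051739] [-3.14122117e+00  1.77844480e-03  6.42132232e-01] 40.3765027605715
scene 367.5902576307266 263.40297608262193
top 270.6670045472471 230.2663032266283
```

View pics/c.png

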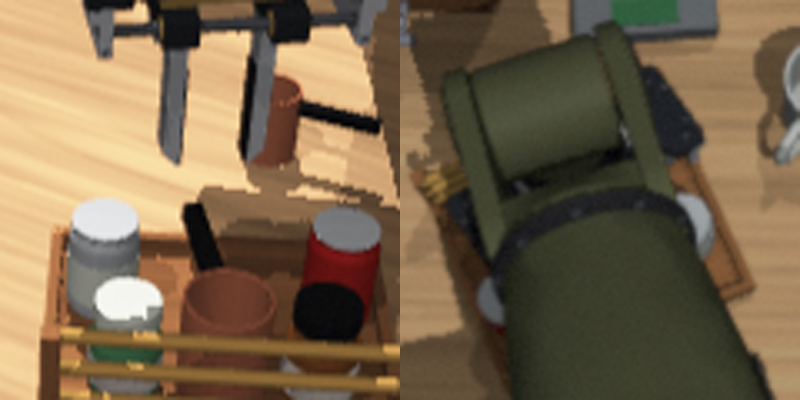

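The scene crop shows the two fingers straddling the handle's line with room to both tins. I'll descend and pinch.

```bash
python3 -m creep '{"slide":[[0,0,-2],[0,0,-2.5],[0,0,-2],[0,0,-1.5],[0,0,-1.3],[0,0,0]],"turn":[0,0,0,0,0,0],"claw":[0.43,0.43,0.43,0.43,0.43,0.43]}' 60
python3 -m creep '{"slide":[[0,0,0],[0,0,0],[0,0,0],[0,0,0],[0,0,0],[0,0,0]],"turn":[0,0,0,0,0,0],"claw":[0.1,0.1,0.05,0.05,0.05,0.05]}' 60
python3 - <<'E'
from h import *
im,d=manip.camera("scene");np.savez("scene2.npz",im=im,d=d)
u,v=np.int32(pix("scene",[600,270,80])[0])
save("d.png",cv2.resize(im[v-70:v+50,u-70:u+70],(560,480),interpolation=cv2.INTER_CUBIC))
E
```

```text
clock: 3.88
eef_pos: [578.5, 252.6, 250.9]
eef_rot: [-3.141, 0.001, 0.646]
wrist_force: [0.1, -0.3, -0.0]
finger_gap: 40.1
finger_force: 0.0
clock: 4.62
eef_pos: [578.7, 252.5, 252.0]
eef_rot: [3.141, -0.0, 0.646]
wrist_force: [-1.5, -0.7, 5.1]
finger_gap: 13.5
finger_force: 60.0
```

View pics/d.png

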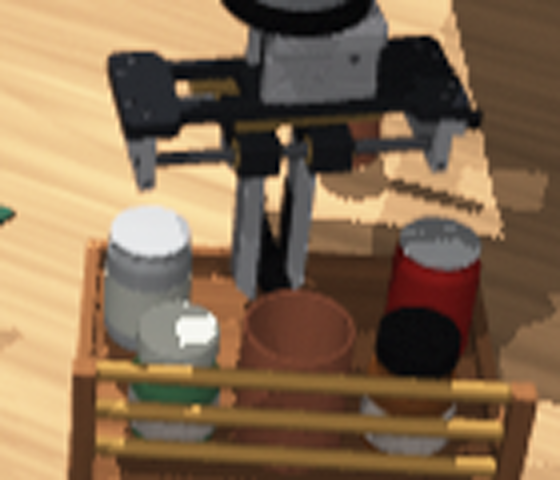

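The handle is pinched at 13.5 mm and 60 N, and the neighbours haven't moved. Lifting straight up.

```bash
python3 -m creep '{"slide":[[0,0,0.5],[0,0,1],[0,0,1.5],[0,0,1.8],[0,0,1.8],[0,0,1.8],[0,0,1.8],[0,0,1.4]],"turn":[0,0,0,0,0,0,0,0],"claw":[0.05,0.05,0.05,0.05,0.05,0.05,0.05,0.05]}' 60
python3 - <<'E'
from h import *
im,d=manip.camera("scene");np.savez("scene3.npz",im=im,d=d)
d2=np.load("scene0.npz");i0=d2["im"].astype(int)
P=cloud("scene",d>0,d);hsv=cv2.cvtColor(im,cv2.COLOR_RGB2HSV)[d>0]
m=(np.hypot(P[:,0]-630,P[:,1]-290)<60)&(P[:,2]>185)&(hsv[:,0]<14)&(hsv[:,1]>90)
print(m.sum(),circ(P[m],29),np.percentile(P[m],[2,50,98],0))
u,v=np.int32(pix("scene",[600,270,100])[0])
save("e.png",cv2.resize(im[v-90:v+60,u-75:u+75],(500,500),interpolation=cv2.INTER_CUBIC))
E
```

```text
clock: 5.68
eef_pos: [578.6, 252.6, 369.0]
eef_rot: [3.141, -0.001, 0.646]
wrist_force: [0.1, 0.1, -3.7]
finger_gap: 13.7
finger_force: 60.0
494 [637.08035635 294.81571554] [[603.90400205 267.8716185  185.72460243]
 [639.25338119 294.73156183 195.19747087]
 [665.32254787 322.93834966 203.8749468 ]]
```

View pics/e.png

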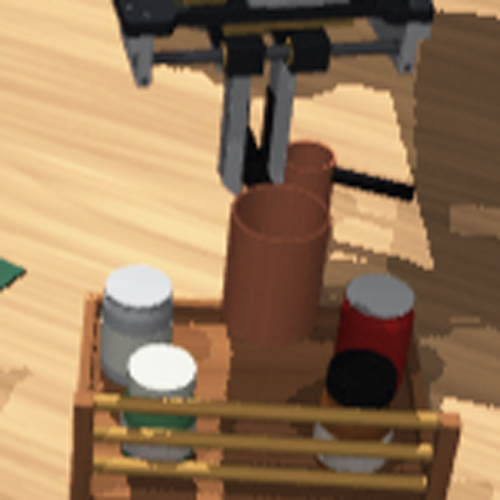

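The pot hangs level, with its rim at about 204 mm, and all four neighbours are in place. Carrying it to the mat and turning the handle to point along +x.

```bash
python3 -m creep '{"slide":[[0.4,-1,0],[0.5,-1.6,0],[0.5,-1.6,0],[0.5,-1.6,0],[0.5,-1.6,0],[0.5,-1.6,0],[0.5,-1.6,0],[0.5,-1.6,0]],"turn":[0.08,0.15,0.16,0.16,0.16,0.16,0.16,0.16],"claw":[0.05,0.05,0.05,0.05,0.05,0.05,0.05,0.05]}' 60
python3 -m creep '{"slide":[[0.5,-1.6,0],[0.5,-1.6,0],[0.5,-1.6,0],[0.5,-1.6,0],[0.5,-1.6,0],[0.5,-1.6,0],[0.5,-1.6,0],[0.3,-1.1,0]],"turn":[0.16,0.16,0.16,0.16,0.16,0.16,0.16,0.1],"claw":[0.05,0.05,0.05,0.05,0.05,0.05,0.05,0.05]}'
python3 -m creep '{"slide":[[0.4,-0.5,0],[0,0,-2],[0,0,-2],[0,0,-2],[0,0,-2],[0,0,-1],[0,0,0]],"turn":[0.085,0,0,0,0,0,0],"claw":[0.05,0.05,0.05,0.05,0.05,0.05,0.05]}'
python3 - <<'E'
from h import *
print(manip.read_state()["joints"])
im,d=manip.camera("scene");np.savez("scene4.npz",im=im,d=d)
P=cloud("scene",d>0,d);hsv=cv2.cvtColor(im,cv2.COLOR_RGB2HSV)[d>0]
m=(np.hypot(P[:,0]-587,P[:,1]+3)<70)&(P[:,2]>40)&(hsv[:,0]<14)&(hsv[:,1]>90)
Q=P[m];print(m.sum(),np.percentile(Q,[1,50,99],0));print(circ(Q[Q[:,2]>Q[:,2].max()-8],29))
E
```

```text
clock: 6.72
eef_pos: [617.8, 130.0, 367.4]
eef_rot: [-3.141, 0.0, 1.841]
wrist_force: [-1.0, 0.9, -3.3]
finger_gap: 13.3
finger_force: 60.0
clock: 7.72
eef_pos: [655.8, 6.8, 367.4]
eef_rot: [-3.142, -0.0, 3.06]
wrist_force: [0.7, 1.2, -3.1]
finger_gap: 13.6
finger_force: 60.0
clock: 8.6
eef_pos: [659.6, 2.6, 277.0]
eef_rot: [3.142, -0.001, 3.141]
wrist_force: [-0.2, 0.3, -2.9]
finger_gap: 13.1
finger_force: 60.0
[-5.15939271e-02  6.60459758e-01  1.29989693e+00  9.96027239e-06
  1.18225865e+00 -1.62162834e+00]
566 [[572.29629916 -23.15521346  40.73236105]
 [609.55473152  20.05937202  78.15851685]
 [622.07087222  32.10526761 110.98431484]]
[590.96595466   2.44561627]
```

```bash
python3 -m creep '{"slide":[[0,0,-1],[0,0,-0.8],[0,0,-0.4],[0,0,-0.25],[0,0,-0.15],[0,0,-0.1],[0,0,-0.1],[0,0,0]],"turn":[0,0,0,0,0,0,0,0],"claw":[0.05,0.05,0.05,0.05,0.05,0.05,0.05,0.05]}'
```

```text
clock: 9.65
eef_pos: [659.6, 2.6, 249.6]
eef_rot: [-3.142, -0.0, 3.141]
wrist_force: [0.0, -0.2, -3.2]
finger_gap: 13.3
finger_force: 60.0
```

```bash
python3 -m creep '{"slide":[[0,0,-0.1],[0,0,0],[0,0,-0.1],[0,0,0]],"turn":[0,0,0,0],"claw":[0.05,0.05,0.05,0.05]}'
```

```text
clock: 10.15
eef_pos: [659.7, 2.6, 248.1]
eef_rot: [-3.142, 0.001, 3.141]
wrist_force: [2.1, 0.9, 1.2]
finger_gap: 13.0
finger_force: 60.0
```

Contact is made. Releasing and rising straight up.

```bash
python3 -m creep '{"slide":[[0,0,0],[0,0,0],[0,0,0],[0,0,1],[0,0,2],[0,0,2.5],[0,0,2.5],[0,0,2]],"turn":[0,0,0,0,0,0,0,0],"claw":[0.2,0.45,0.45,0.45,0.45,0.45,0.6,1]}'
python3 -m creep '{"slide":[[2,0,1],[5,0,1],[5,0,0],[4,0,0],[0,0,0]],"turn":[0,0,0,0,0],"claw":[1,1,1,1,1]}'
python3 - <<'E'
from h import *
print(manip.read_state()["eef_pos"])
o=[]
for cam in("top","scene"):
    im,d=manip.camera(cam);np.savez(cam+"5.npz",im=im,d=d)
    P=cloud(cam,d>0,d);hsv=cv2.cvtColor(im,cv2.COLOR_RGB2HSV)[d>0]
    m=(np.hypot(P[:,0]-587,P[:,1]+3)<60)&(P[:,2]>40)&(hsv[:,0]<14)&(hsv[:,1]>90)
    Q=P[m]
    if m.sum()>20: print(cam,m.sum(),np.percentile(Q,[1,50,99],0));R=Q[Q[:,2]>78];print(len(R),circ(R,28))
    m=(np.abs(P[:,0]-650)<60)&(np.abs(P[:,1])<40)&(P[:,2]>60)&(P[:,2]<82)&(hsv[:,2]<60)
    if m.sum()>10: print("handle",m.sum(),P[m].mean(0),axis(P[m],[590,1]))
    u,v=np.int32(pix(cam,[610,0,60])[0]);w=65 if cam=="scene" else 50
    o.append(cv2.resize(im[v-w:v+w,u-w:u+w],(400,400),interpolation=cv2.INTER_CUBIC))
save("f.png",np.hstack(o))
E
```

```text
clock: 11.15
eef_pos: [659.5, 2.6, 350.6]
eef_rot: [-3.141, 0.002, 3.141]
wrist_force: [-0.1, -0.2, -0.1]
finger_gap: 59.0
finger_force: 0.0
clock: 11.78
eef_pos: [810.2, 2.4, 366.6]
eef_rot: [3.142, -0.001, 3.141]
wrist_force: [-0.7, -0.3, -0.7]
finger_gap: 94.1
finger_force: 0.0
[810.23326303   2.40429611 366.58400888]
scene 559 [[563.25312435 -24.41405202  40.88506795]
 [595.25146417   9.10468845  66.73370281]
 [629.65341029  32.63161849  84.05743855]]
113 [592.55642937   3.24760143]
handle 199 [662.5846602    5.19892047  71.35246371] (np.float32(-2.8404946), np.float64(3.310790380597769), (np.float32(660.4769), np.float32(6.44749)))
```

View pics/f.png

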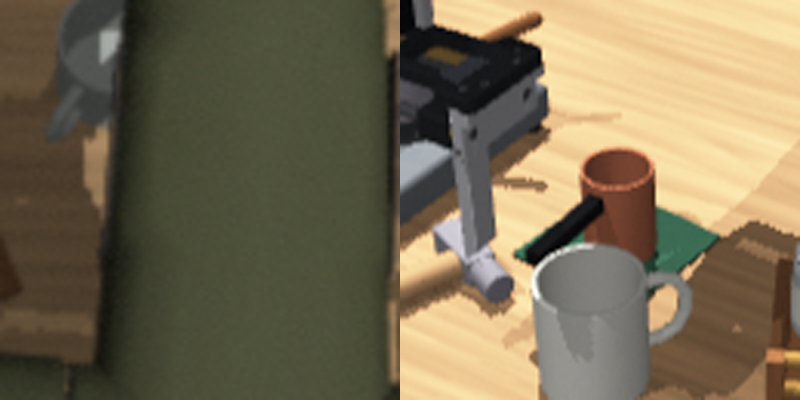

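The pot stands upright on the mat with its handle along +x, clear of the mug. Next I'll grasp it round the cup at about (590,2).

```bash
python3 -m creep '{"slide":[[-5,0,0],[-6,0,0],[-6,0,0],[-5,0,0],[0,0,-2],[0,0,-2.5],[0,0,-2.5],[0,0,-2]],"turn":[0,0,0,0,0,0,0,0],"claw":[1,1,1,1,1,1,1,1]}' 25
python3 -m creep '{"slide":[[0,0,-1.5],[0,0,-1],[0,0,0],[0,0,0]],"turn":[0,0,0,0],"claw":[1,1,1,1]}' 25
```

```text
clock: 12.88
eef_pos: [621.7, 2.3, 281.0]
eef_rot: [-3.141, 0.002, 3.141]
wrist_force: [0.1, 0.4, 1.4]
finger_gap: 94.4
finger_force: 0.0
clock: 13.38
eef_pos: [623.5, 2.2, 255.7]
eef_rot: [-3.142, 0.001, 3.141]
wrist_force: [-0.5, 0.2, 0.3]
finger_gap: 93.9
finger_force: 0.0
```

```bash
python3 -m creep '{"slide":[[-1.5,0,0],[-1.8,0,-0.3],[0,0,-0.2],[0,0,0]],"turn":[0,0,0,0],"claw":[1,1,1,1]}' 25
python3 -m creep '{"slide":[[0,0,0],[0,0,0],[0,0,0],[0,0,0],[0,0,0],[0,0,0]],"turn":[0,0,0,0,0,0],"claw":[0.7,0.55,0.55,0.55,0.55,0.55]}' 30
```

```text
clock: 13.88
eef_pos: [591.0, 2.2, 250.3]
eef_rot: [-3.142, 0.001, 3.141]
wrist_force: [0.3, -0.0, 0.1]
finger_gap: 94.1
finger_force: 0.0
clock: 14.62
eef_pos: [590.5, 2.3, 249.9]
eef_rot: [3.142, 0.0, 3.141]
wrist_force: [0.0, 0.1, -0.4]
finger_gap: 58.7
finger_force: 30.0
```

```bash
python3 -m creep '{"slide":[[0,0,0.5],[0,0,1.2],[0,0,2.2],[0,0,2.5],[0,0,2.5],[0,0,2.5],[0,0,2],[0,0,1.2]],"turn":[0,0,0,0,0,0,0,0],"claw":[0.55,0.55,0.55,0.55,0.55,0.55,0.55,0.55]}' 40
python3 -m creep '{"slide":[[-0.4,-2,0],[-0.4,-3,0],[-0.4,-3.5,0],[-0.4,-3.5,0],[-0.4,-3.5,0],[-0.4,-3.5,0],[-0.3,-3,0],[-0.3,-1.6,0]],"turn":[0,0,0,0,0,0,-0.01,-0.01],"claw":[0.55,0.55,0.55,0.55,0.55,0.55,0.55,0.55]}'
python3 -m creep '{"slide":[[0,-0.9,0],[0,0,0],[0,0,0]],"turn":[0,0,0],"claw":[0.55,0.55,0.55]}'
cat > nest.py <<'E'
from h import *
import sys
s=manip.read_state();print(np.round(s["eef_pos"],1),s["eef_rot"][2]);b=s["eef_pos"][2]-246
o=[]
for cam in("scene","top"):
    im,d=manip.camera(cam);np.savez(cam+sys.argv[1]+".npz",im=im,d=d)
    P=cloud(cam,d>0,d);hsv=cv2.cvtColor(im,cv2.COLOR_RGB2HSV)[d>0].astype(int)
    near=np.hypot(P[:,0]-561,P[:,1]+243)<65
    cu=(hsv[:,0]<14)&(hsv[:,1]>90)
    m=near&cu&(P[:,2]>b+74)&(P[:,2]<b+84)
    if m.sum()>10: print(cam,"cup",m.sum(),np.round(circ(P[m],28),1),np.percentile(P[m,2],[5,95]))
    m=near&(P[:,2]>88)&(P[:,2]<98)&(hsv[:,1]<60)
    if m.sum()>10: print(cam,"panrim",m.sum(),np.round(circ(P[m],38),1))
    m=(np.abs(P[:,0]-640)<60)&(np.abs(P[:,1]+243)<35)&(P[:,2]>b+50)&(P[:,2]<b+76)&(hsv[:,2]<60)
    if m.sum()>10: print(cam,"handle",m.sum(),np.round(P[m].mean(0),1),axis(P[m],[561,-243]))
    u,v=np.int32(pix(cam,[590,-243,100])[0]);w=75 if cam=="scene" else 50
    o.append(cv2.resize(im[v-w:v+w,max(u-w,0):u+w],(400,400),interpolation=cv2.INTER_CUBIC))
save("n%s.png"%sys.argv[1],np.hstack(o))
E
python3 nest.py 6
```

```text
clock: 15.62
eef_pos: [590.3, 2.2, 397.6]
eef_rot: [-3.141, 0.002, 3.141]
wrist_force: [-0.4, -0.2, -4.2]
finger_gap: 58.1
finger_force: 40.0
clock: 16.62
eef_pos: [559.7, -235.8, 395.0]
eef_rot: [3.141, -0.001, 3.119]
wrist_force: [0.4, 0.3, -3.0]
finger_gap: 58.1
finger_force: 40.0
clock: 17.0
eef_pos: [560.7, -242.0, 395.9]
eef_rot: [3.141, -0.0, 3.122]
wrist_force: [0.4, 0.9, -2.8]
finger_gap: 58.1
finger_force: 40.0
[ 560.7 -242.   395.9] 3.1217177708735946
scene cup 88 [ 562.2 -240.9] [224.19241151 229.6137115 ]
scene panrim 156 [ 563.7 -241.5]
scene handle 194 [ 633.6 -239.2  216.4] (np.float32(-1.6800265), np.float64(3.034395331631749), (np.float32(632.0433), np.float32(-238.02577)))
top panrim 67 [ 547.5 -175.1]
top handle 90 [ 644.5 -243.2  219.4] (np.float32(1.3769639), np.float64(-0.13264421800796058), (np.float32(644.9592), np.float32(-243.26674)))
```

View pics/n6.png

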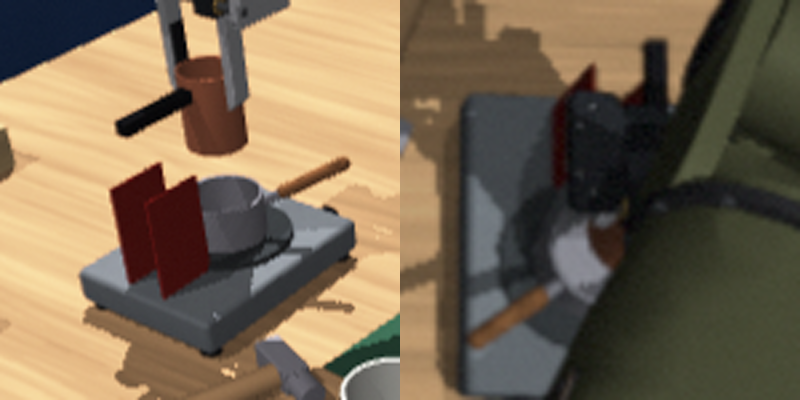

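The pot hangs over the pan, about 1 mm off its axis, and its handle lines up with the gap between the cheeks. Lowering.

```bash
python3 -m creep '{"slide":[[0.1,-0.1,-1],[0,0,-1.5],[0,0,-1.5],[0,0,-0.8],[0,0,0]],"turn":[0,0,0,0,0],"claw":[0.55,0.55,0.55,0.55,0.55]}' 40
python3 nest.py 7
python3 -m creep '{"slide":[[0,0,-0.6],[0,0,-0.8],[0,0,-0.6],[0,0,-0.5],[0,0,0]],"turn":[0,0,0,0,0],"claw":[0.55,0.55,0.55,0.55,0.55]}' 40
```

```text
clock: 17.73
eef_pos: [561.5, -243.8, 347.1]
eef_rot: [3.141, -0.001, 3.121]
wrist_force: [0.2, -0.4, -1.8]
finger_gap: 57.9
finger_force: 40.0
[ 561.5 -243.8  347.1] 3.1207585572559546
scene cup 78 [ 562.4 -242.3] [175.21525449 181.16707782]
scene panrim 102 [ 563.3 -241.2]
scene handle 200 [ 635.8 -241.1  166.9] (np.float32(-0.79079896), np.float64(1.4205473970794955), (np.float32(635.82214), np.float32(-239.96765)))
top panrim 45 [ 537.8 -173.7]
top handle 100 [ 644.6 -246.2  170. ] (np.float32(2.6842449), np.float64(-2.209682987440585), (np.float32(645.8169), np.float32(-245.79852)))
clock: 18.45
eef_pos: [561.5, -243.8, 322.4]
eef_rot: [3.141, -0.001, 3.121]
wrist_force: [0.4, 0.1, -2.6]
finger_gap: 58.4
finger_force: 40.0
```

```bash
python3 -m creep '{"slide":[[0,0,-0.6],[0,0,-0.5],[0,0,-0.3],[0,0,-0.2],[0,0,-0.15],[0,0,-0.1],[0,0,0]],"turn":[0,0,0,0,0,0,0],"claw":[0.55,0.55,0.55,0.55,0.55,0.55,0.55]}' 40
python3 -m creep '{"slide":[[0,0,-0.1],[0,0,0],[0,0,0]],"turn":[0,0,0],"claw":[0.55,0.55,0.55]}' 40
```

```text
clock: 19.32
eef_pos: [561.5, -243.8, 304.4]
eef_rot: [3.142, 0.0, 3.121]
wrist_force: [1.1, -0.3, -2.1]
finger_gap: 58.7
finger_force: 40.0
clock: 19.7
eef_pos: [561.5, -243.8, 303.4]
eef_rot: [-3.142, 0.0, 3.121]
wrist_force: [-0.4, -0.0, -2.8]
finger_gap: 58.1
finger_force: 40.0
```

```bash
python3 -m creep '{"slide":[[0,0,-0.1],[0,0,0],[0,0,0]],"turn":[0,0,0],"claw":[0.55,0.55,0.55]}' 40
python3 -m creep '{"slide":[[0,0,-0.1],[0,0,0],[0,0,0]],"turn":[0,0,0],"claw":[0.55,0.55,0.55]}' 40
```

```text
clock: 20.08
eef_pos: [561.5, -243.8, 302.4]
eef_rot: [-3.142, -0.0, 3.121]
wrist_force: [-0.1, -0.1, -3.1]
finger_gap: 58.1
finger_force: 40.0
clock: 20.45
eef_pos: [561.5, -243.8, 301.3]
eef_rot: [3.142, -0.0, 3.121]
wrist_force: [0.2, 0.2, -3.4]
finger_gap: 58.4
finger_force: 40.0
```

```bash
python3 -m creep '{"slide":[[0,0,-0.1],[0,0,0],[0,0,0]],"turn":[0,0,0],"claw":[0.55,0.55,0.55]}' 40
```

```text
clock: 20.82
eef_pos: [561.5, -243.7, 300.9]
eef_rot: [-3.141, 0.001, 3.121]
wrist_force: [-2.7, 1.5, 5.0]
finger_gap: 58.1
finger_force: 40.0
```

It touches down at 301 mm, as expected. Releasing and retreating.

```bash
python3 -m creep '{"slide":[[0,0,0],[0,0,0],[0,0,0],[0,0,0],[0,0,1],[0,0,2],[0,0,3],[0,0,3]],"turn":[0,0,0,0,0,0,0,0],"claw":[0.66,0.75,0.83,0.83,0.83,0.83,0.83,0.83]}' 20
python3 -m creep '{"slide":[[0,0,3],[-3,3,3],[-4,5,0],[-4,6,0],[-4,6,0],[-4,6,0],[0,6,0],[0,0,0]],"turn":[0,0,0,0,0,0,0,0],"claw":[0.83,0.83,0.83,0.83,0.83,0.83,0.83,0.83]}'
sed -i 's/^s=man.*/b=55/' nest.py; python3 nest.py 8
```

```text
clock: 21.82
eef_pos: [561.4, -243.7, 392.1]
eef_rot: [-3.141, 0.0, 3.121]
wrist_force: [0.3, -0.1, 0.4]
finger_gap: 78.1
finger_force: 0.0
clock: 22.82
eef_pos: [387.6, 54.0, 451.4]
eef_rot: [3.141, 0.002, 3.126]
wrist_force: [0.0, 0.1, 0.2]
finger_gap: 77.6
finger_force: 0.0
scene cup 110 [ 564.3 -242.9] [129.29076184 134.95821606]
scene panrim 107 [ 563.1 -241.6]
scene handle 320 [ 648.8 -238.1  119.7] (np.float32(-54.32374), np.float64(3.2091962780246535), (np.float32(651.5324), np.float32(-240.49211)))
top cup 88 [ 559.2 -244.4] [129.77520389 136.9461585 ]
top panrim 106 [ 560.1 -243.7]
top handle 284 [ 634.4 -245.   121.2] (np.float32(-0.32408515), np.float64(-1.5265550744781273), (np.float32(630.86487), np.float32(-245.4832)))
```

View pics/n8.png

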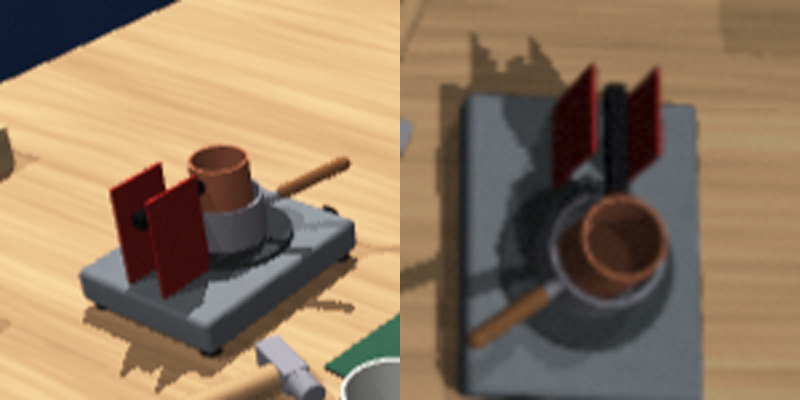

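The pot is nested in the pan with its rim at about 133 mm, its handle is midway between the cheeks, and the pan hasn't moved. Handing in.

```bash
python3 -c "from cell import manip;print(manip.sign_off())"
```

```text
the job is handed in; nothing more can be done
None
```

The wax pot stands flat in the water pan with its handle midway between the red cheeks. The pan and the rack neighbours look undisturbed in the pictures, and the job was handed in at about 23 s of the 62 s allowed; the hand-in gave no verdict.

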